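Slide the braked lens rider up to the marked stop on the optical bench

TASK

Bring the lens on the optical bench to its focus position: press down the brake pad in the middle of the lens rider, keep it down while you push the rider along the rail until its rubber nose rests against the stop collar, then let go so that the brake bites again. Never drag the rider with its brake on and do not touch the lens. Leave the stop, the screen and everything else on the table where they are; nothing is to be lifted or carried.

Things in the scene. Friction and masses are not known exactly. Their poses are not given: they have to be found in the camera images.
- bench: Optical bench, fixed to the table: an aluminium rail 640 mm long, 54 mm wide, its top 38 mm above the table, on two cross feet 130 mm long. Origin on the table under the middle of the rail; its y axis runs along the rail (a grey lamp house stands on the -y end, the screen at the +y end), x across the rail away from the robot, z up. It stands at a different place and up to 0.3 rad askew each time. All heights below are above the table.
- lens_rider (a joint): Position (m) of the lens rider along the rail; grows towards +y of the bench, that is towards the stop. The rider is a dark steel saddle, 70 mm long and 67 mm wide, captive on the rail; at its -y end it carries the lens, at its +y end a black rubber nose. With the brake pad up it is held by the brake (a push of 10 N does not move it); with the pad down it slides with 1 to 2 N.
- pad_top (a point): Centre of the top of the lens rider's brake pad, in the middle of the rider: a flat black ribbed plate, 67 mm across the rail, 50 mm along it, its top 60 mm above the table while up. Steel cheeks stand 6 mm above it (66 mm over the table) at both ends, 27 mm before and behind its centre along the rail, so that a fingertip on the pad can also push against a cheek.
- press_pad (a joint): How far the brake pad is pressed down (m): 0 up (brake on; the reading is noisy by about 1 mm), 0.005 fully down against a solid end. A spring carries it, through a lever that opens the brake shoes under the rail: about 6.5 N to start, 8 N fully down. The brake lets go after about 1 mm and bites again as soon as the pad is let up.
- lens_holder: The lens in its black ring, 42 mm in diameter and 10 mm thick, standing across the rail at the -y end of the lens rider, 52 mm from the pad's centre. Origin at its foot, 46 mm over the table; the ring's top is 93 mm over the table. Axes as the bench.
- rider_nose (a point): Centre of the flat front of the rubber nose of the lens rider (12 mm across), 40 mm from the pad's centre towards +y of the bench, 46 mm above the table.
- stop_face (a point): Centre of the face of the marked stop that looks at the lens rider, 46 mm above the table, in line with the nose: the two points meet when the nose touches. The stop is a plain dark steel collar saddling the rail, 20 mm long, 67 mm wide, top 54 mm above the table, with a pale index line across its top and a clamp screw on the robot's side. It is clamped (holds about 40 N), somewhere between the lens rider and the screen.
- screen_mid (a point): Middle of the white screen, 66 mm wide and 60 mm high, at the +y end of the rail. It stands on a second rider with the same kind of brake pad; its top is 114 mm above the table.
- matchbox: Red matchbox, 35 x 52 x 15 mm, lying in front of the rail. Origin at its underside. A bystander.
- tweezers: Steel tweezers, 132 mm long, lying in front of the rail. Origin at its underside. A bystander.
- petri_dish: Petri dish, 60 mm across, 14 mm high, in front of the rail. Origin at its underside. A bystander.
- lab_timer: Round bench timer, 64 mm across, 47 mm high, behind the rail. Origin at its underside. A bystander.
- beaker: Glass beaker, 75 mm across, 82 mm high, behind the rail. Origin at its underside. A bystander.
- dropper: Brown dropper bottle, 33 mm across, 94 mm high, behind the rail. Origin at its underside. A bystander.
- tape_roll: Roll of white tape, 42 mm across, 18 mm high, behind the rail. Origin at its underside. A bystander.

How it is judged:
On the way, in this order (a step that is already met when the one before it is completed fails the run):
1. the brake pad is pressed while the rider is still far from the stop (value of joint press_pad above 0.002 m and distance between rider_nose and stop_face above 0.05 m), for 0.1 s.
2. the rider's nose is against the stop, with the brake pad still down (distance between rider_nose and stop_face below 0.003 m and value of joint press_pad above 0.002 m), for 0.1 s.
At the end, for the whole second after the job is handed in: The lens rider stands still with its nose within 3 mm of the stop's face, its brake pad is up again (pressed less than 1 mm), and the stop and the screen are within 4 mm of where they were (distance between rider_nose and stop_face below 0.003 m and value of joint press_pad below 0.001 m and velocity of joint lens_rider between -0.005 and 0.005 m/s and distance of each of stop_face, screen_mid from where it was at the start of the episode below 0.004 m); the robot touches nothing.
It fails at once if the lens rider is dragged (faster than 10 mm/s) while its brake is on (value of joint press_pad below 0.0003 m and (velocity of joint lens_rider above 0.01 m/s or velocity of joint lens_rider below -0.01 m/s)).
It fails at once if the fingers touch the lens or its ring (contact force between the fingers and lens_holder above 1 N).
It fails at once if the stop is pushed more than 4 mm along the rail (distance of stop_face from where it was at the start of the episode above 0.004 m).
It fails at once if the screen is moved more than 4 mm (distance of screen_mid from where it was at the start of the episode above 0.004 m).
It fails at once if a bystander is lifted, carried or pushed more than 20 mm (distance of any of matchbox, petri_dish, tweezers, lab_timer, beaker, dropper, tape_roll from where it was at the start of the episode above 0.02 m).
It also fails if it takes over 40 s, if anything falls off the work surface, if the arm or the gripper's body presses on something with over 40 N, if the wrist force passes 120 N, or if a joint passes its speed limit or range.

ROBOT

A 6-joint arm with a two-finger parallel gripper is mounted at the origin on a cart in front of the work surface, level with it; the furniture and walls round the work are solid. World frame = base frame: x ahead of the robot, y to its left, z up, the work surface at z = 0. Lengths are in m, angles in rad, forces in N, time in s.
With the tool pointing down it reaches from about 0.25 to 0.775 m from the base axis. Payload 4 kg.
Tool frame: the origin (TCP) lies midway between the tips of the shut fingers; the grasp point (between the pads) lies 19 mm behind it; z points along the fingers, x is the direction in which the jaws open and shut, and the axes are right-handed (so a half turn about z gives the same grasp; the last joint's range is limited). The gripper opens to 85 mm and grips with 20 to 120 N. Pads are 22 mm wide; open, the fingers measure 114 mm over their backs; the gripper's body (76 mm by 85 mm) begins 54 mm behind the grasp point. The pads swing forward as they close: fully open they stand 13 mm farther back than shut.
Start: joints at [1.133, 0.087, 1.371, -0, 1.684, -0.103], TCP at [0.181, 0.519, 0.231] pointing down, gripper open.
Joint ranges: [-3.1, 3.1], [-0.76, 2.03], [0.27, 2.55], [-1.08, 4.22], [0.17, 2.65], [-2.57, 2.57]. Speed limits (rad/s): [2.79, 2.79, 3.14, 3.14, 3.14, 3.14].

INTERFACE

Orientations are given as a rotation vector (axis times angle).
In Python, from plant import r gives the robot as it stands.
- The arm moves only by the tool play_rows, never from a script. Its argument "plan" is a list of rows, each an object with "xyz": the shift along the world's x, y, z in m, a list of three; "rotation": the turn, a rotation vector about the world's x, y, z in rad, a list of three. A call has 1 to 5 rows; each row is the pose to reach, as a shift and turn from the pose commanded when the call began; what a row does not reach only later rows make up. A row lasts 1/12 s, in which the tool goes at most 41.7 mm and 7.16 degrees, less where a joint would pass 70% of its speed; a pose out of reach is approached as far as the arm can. A call with a gripper value outside its range is refused whole. "hand" is the opening in per cent of the stroke, from 0 (shut) to 100 (fully open), set as the call begins (left out, the last holds). The fingers move at their own pace and stop on an object; "newtons" is the grip in N (left out, the last holds). Time passes only in rows, so rows that repeat a pose let the fingers close. It gives the time, the measured TCP pose, the force and the opening at its end, in the units of the state.
- r.sense(): the state, without advancing time (a new reading comes with each control period).
- r.grab_frame(name): name is "scene" or "top" or "wrist"; returns the picture (480x640x3 uint8, red, green, blue); there is no depth.
- r.camera_params(name): a dict with "fx", "fy", "cx", "cy" (pixels), "dist_coeffs" ([k1, k2, p1, p2, k3] as OpenCV has them; the pictures are not rectified), "world_from_camera" (4x4, takes a point from camera to world coordinates). Camera axes: x right, y down, z forward; pixel columns grow to the right and rows downward; lengths in m; the calibration is good to about 2 mm. A picture is of the moment at which its call begins: read the wrist's pose just before it. camera_params takes no time and is no camera call; for the wrist camera it gives the pose at the moment of the call.
- r.hand_in(): hands the job in, once; it reports no verdict.
The state is a dict: "time_s": time; "joint_pos": joint angles; "joint_vel": joint speeds; "joint_efforts": joint torques, N m; "eef_pos": TCP position; "eef_rot": TCP orientation; "wrist_force": force on the tool from outside, world axes, zero at the start; "torque": the same for the moment, N m; "opening": finger opening in m.
Only numpy, scipy, OpenCV 4.12 (cv2) and the standard library are available. Lean on these libraries where they do the work, as an engineer would, in place of code of your own. Each camera call takes 0.05 s, during which the arm holds its last target.

## Working session

There is one attempt and no reset: what is moved stays moved. The work goes in short steps, Python scripts to look and compute and a tool call to move; the robot and the scene stay as the last step left them, time stands still between calls to the robot, and variables do not carry over. Pictures are saved under pics/ and viewed, and the job is handed in when it is done.

Besides the shell and the picture viewer there is one more tool, called after ">>>" as a command line: name --argument value ..., lists and objects as JSON in quotes. play_rows: Moves the arm, as the interface text tells. Its arguments: {"type":"object","properties":{"plan":{"type":"array","items":{"type":"object","properties":{"xyz":{"type":"array","items":{"type":"number"}},"rotation":{"type":"array","items":{"type":"number"}}}}},"hand":{"type":"number"},"newtons":{"type":"number"}},"required":["plan"]}

```bash
ls; mkdir -p pics; python3 - <<'E'
from plant import r
import cv2
s=r.sense();print(s)
for n in("scene","top"):
    p=r.camera_params(n);print(n,p)
    cv2.imwrite(f"pics/{n}0.png",r.grab_frame(n)[:,:,::-1])
E
```

```text
pics
{'time_s': 0.0, 'joint_pos': array([ 1.13291841e+00,  8.79892567e-02,  1.37233939e+00,  2.12851849e-05,
        1.68364069e+00, -1.03068056e-01]), 'joint_vel': array([ 0.00033243, -0.00018071, -0.000393  , -0.0013217 , -0.00019457,
       -0.00027696]), 'joint_efforts': array([ 2.41032567e-04, -3.51849210e+01, -3.13283408e+01, -2.28494118e-04,
        1.06309756e-02, -8.09706819e-06]), 'eef_pos': array([0.18047659, 0.51897759, 0.23007726]), 'eef_rot': array([ 2.55959004,  1.81957563, -0.00326435]), 'wrist_force': array([ 0.27502878, -0.19823728,  0.20697589]), 'torque': array([ 0.00397427,  0.04149342, -0.00135833]), 'opening': 0.08520800335291512}
scene {'fx': 505.5254633068509, 'fy': 505.5254633068509, 'cx': 327.37228596754983, 'cy': 239.13302034863594, 'dist_coeffs': array([0.01833139, 0.        , 0.        , 0.        , 0.        ]), 'world_from_camera': array([[ 0.91040301, -0.28793736,  0.2970832 ,  0.25736922],
       [-0.41339351, -0.66174021,  0.62546439, -0.60462114],
       [ 0.01649733, -0.69223694, -0.72148171,  0.83157368],
       [ 0.        ,  0.        ,  0.        ,  1.        ]])}
top {'fx': 469.11759381371513, 'fy': 469.11759381371513, 'cx': 315.9820878911659, 'cy': 239.82531313336187, 'dist_coeffs': array([-0.08645232,  0.        ,  0.        ,  0.        ,  0.        ]), 'world_from_camera': array([[ 0.00535633, -0.99793   ,  0.06408606,  0.47865596],
       [-0.99990601, -0.00615373, -0.01225164,  0.01975742],
       [ 0.01262064, -0.06401441, -0.99786917,  1.13561575],
       [ 0.        ,  0.        ,  0.        ,  1.        ]])}
```

View pics/scene0.png

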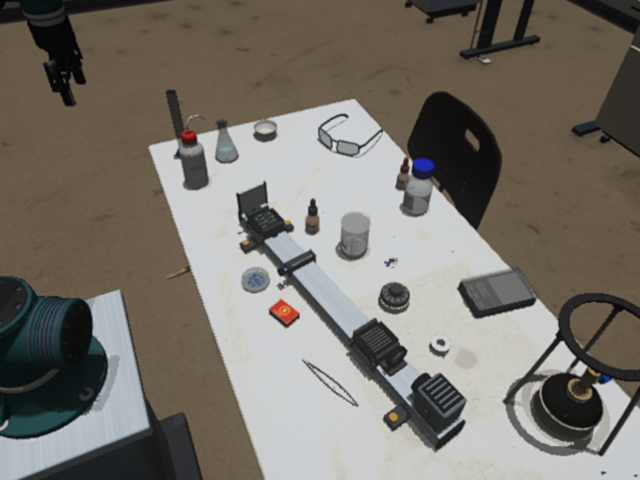

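View pics/top0.png

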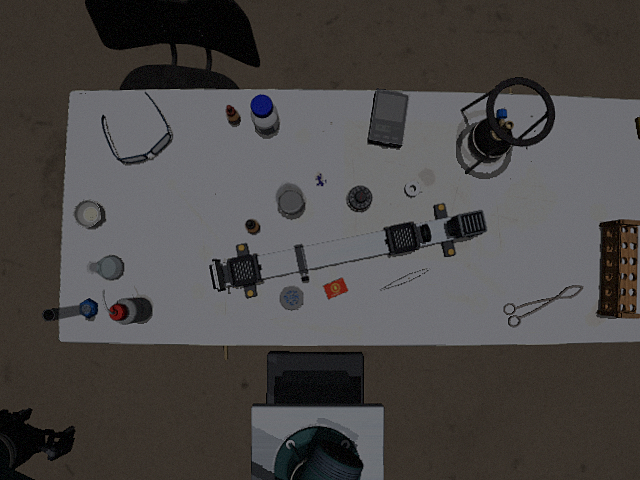

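The top view shows the rider's pad at about (402,239), the lens at (426,233), the stop at (302,262) and the screen at (215,275). In the scene view the pad is at about (378,338) and the stop at (297,263). I'll enlarge these areas.

```bash
python3 - <<'E'
import cv2
t=cv2.imread("pics/top0.png");s=cv2.imread("pics/scene0.png")
a=cv2.resize(t[210:270,370:450],None,fx=10,fy=10,interpolation=cv2.INTER_CUBIC)
cv2.imwrite("pics/ca.png",cv2.convertScaleAbs(a,alpha=1.5))
a=cv2.resize(t[235:295,265:345],None,fx=10,fy=10,interpolation=cv2.INTER_CUBIC)
cv2.imwrite("pics/cb.png",cv2.convertScaleAbs(a,alpha=1.5))
a=cv2.resize(s[305:395,335:455],None,fx=6.6667,fy=6.6667,interpolation=cv2.INTER_CUBIC)
cv2.imwrite("pics/cc.png",cv2.convertScaleAbs(a,alpha=1.5))
a=cv2.resize(s[235:295,260:340],None,fx=10,fy=10,interpolation=cv2.INTER_CUBIC)
cv2.imwrite("pics/cd.png",cv2.convertScaleAbs(a,alpha=1.2))
E
```

```text
(no output)
```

View pics/ca.png

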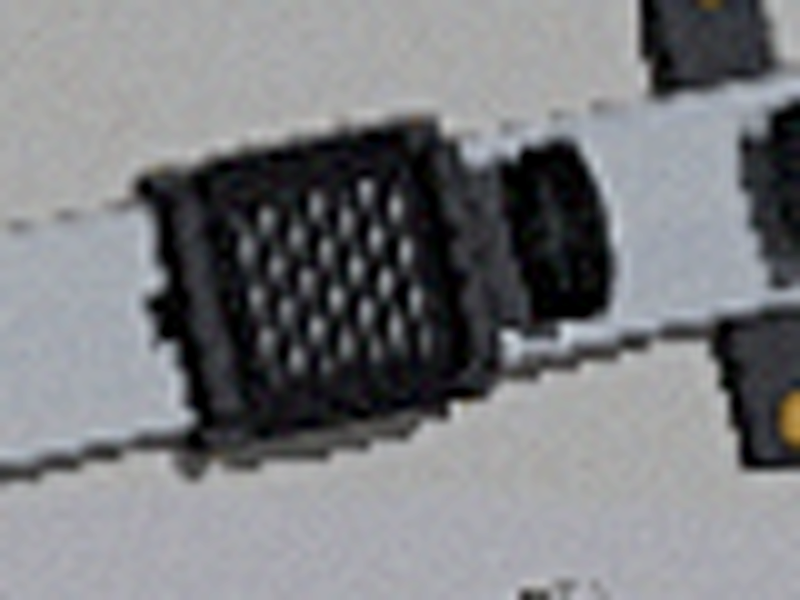

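View pics/cb.png

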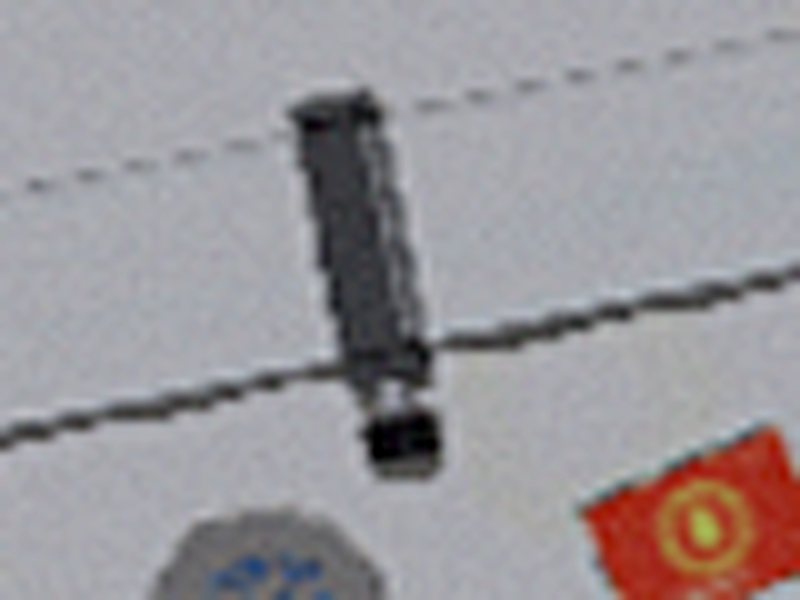

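View pics/cc.png

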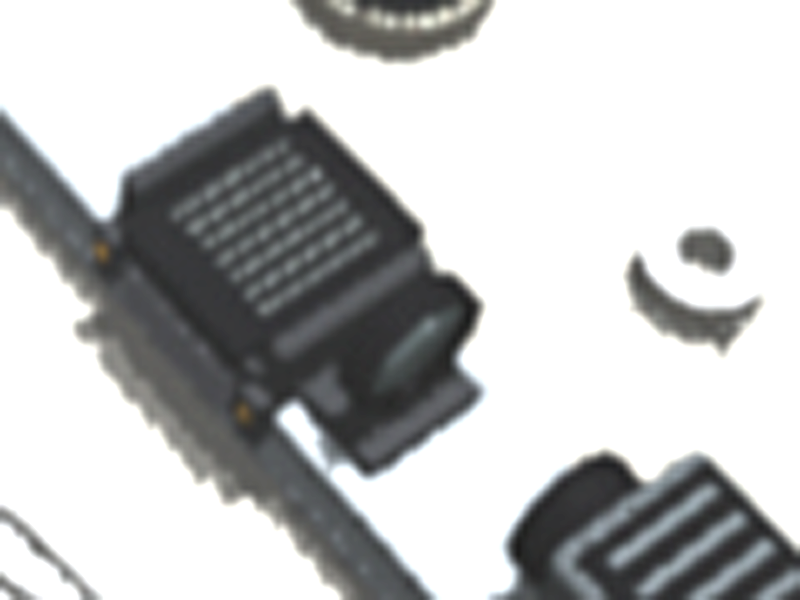

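View pics/cd.png

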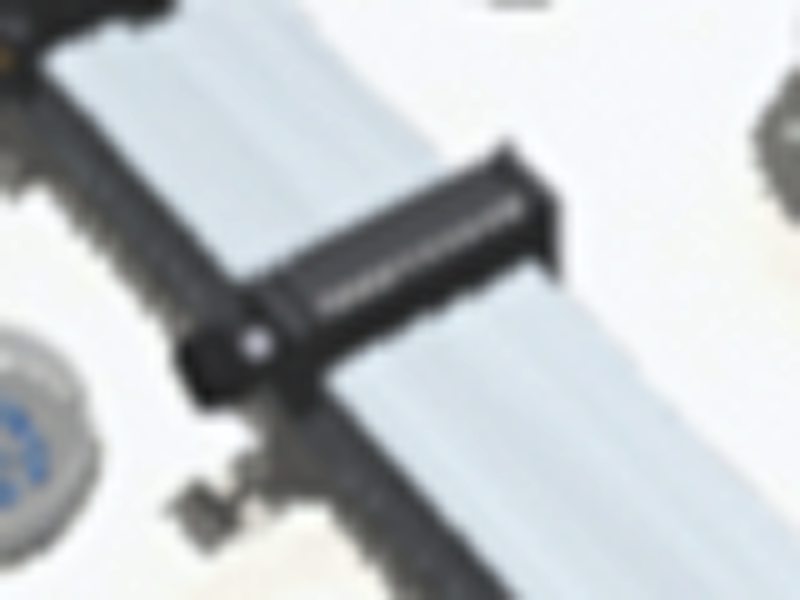

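In the crops, the pad's rib pattern is centred at top pixel (402.8,238.0) and scene pixel (376.3,338.9). The stop's pale line is centred near top (303.9,259.0) and scene (302.0,260.3). Next I'll triangulate these and find the rail direction.

```bash
cat > h.py <<'E'
import numpy as np, cv2
from plant import r
def ray(cam,uv,p=None):
    p=p or r.camera_params(cam)
    K=np.array([[p['fx'],0,p['cx']],[0,p['fy'],p['cy']],[0,0,1]])
    n=cv2.undistortPoints(np.array([[uv]],float),K,p['dist_coeffs'])[0,0]
    T=p['world_from_camera'];d=T[:3,:3]@np.array([n[0],n[1],1.]);return T[:3,3],d/np.linalg.norm(d)
def tri(rays):
    A=sum(np.eye(3)-np.outer(d,d) for o,d in rays);b=sum((np.eye(3)-np.outer(d,d))@o for o,d in rays)
    x=np.linalg.solve(A,b);return x,[np.linalg.norm((np.eye(3)-np.outer(d,d))@(x-o)) for o,d in rays]
def atz(cam,uv,z,p=None):
    o,d=ray(cam,uv,p);return o+d*(z-o[2])/d[2]
E
python3 - <<'E'
from h import *
for n,a,b in(("pad",(402.8,238),(376.25,338.9)),("line",(303.9,259),(302,260.3))):
    print(n,tri([ray("top",a),ray("scene",b)]))
print(atz("top",(402.8,238),.06),atz("scene",(376.25,338.9),.06))
print("line",atz("top",(303.9,259),.054),atz("scene",(302,260.3),.054))
# rail edges in top: front edge (near robot) 
q=[(370+0/10,210+47.0),(265+0,235+43.8),(265+80,235+27.5)]
P=[atz("top",u,.038) for u in q];print(P)
for i,j in((0,1),(2,1)): d=P[j]-P[i];print(np.arctan2(-d[0],d[1]))
# stop face edges
for u in((301.5,250),):pass
p=r.camera_params("wrist");print(p)
E
```

```text
pad (array([ 0.55332203, -0.19422054,  0.05926428]), [np.float64(7.89967718193458e-05), np.float64(7.899677181943631e-05)])
line (array([0.50401492, 0.03391254, 0.05611799]), [np.float64(0.00041320817356232817), np.float64(0.00041320817356221666)])
[ 0.55319843 -0.19404119  0.06      ] [ 0.55311614 -0.19463646  0.06      ]
line [0.50367561 0.03408206 0.054     ] [0.50508005 0.03552047 0.054     ]
[array([ 0.50956195, -0.12064817,  0.038     ]), array([0.45730541, 0.1247358 , 0.038     ]), array([ 0.496387  , -0.06192617,  0.038     ])]
0.20982378497215157
0.2063896270052502
{'fx': 354.4167048454794, 'fy': 354.4167048454794, 'cx': 317.1560692405297, 'cy': 239.25390968954324, 'dist_coeffs': array([-0.04097479,  0.        ,  0.        ,  0.        ,  0.        ]), 'world_from_camera': array([[ 0.32831938,  0.89571354,  0.29983936,  0.1032791 ],
       [ 0.94456561, -0.3108408 , -0.10570622,  0.54545434],
       [-0.00148019,  0.31792335, -0.94811526,  0.37239115],
       [ 0.        ,  0.        ,  0.        ,  1.        ]])}
```

The pad is at about (0.553,-0.194,0.059) and the rail is skewed by about 0.21 rad, with +y pointing along (-0.208,0.978). The nose needs to travel about 0.18–0.19 m. I'll shut the fingers and move above the rider, turning the tool so that its x axis lies across the rail.

>>> play_rows --plan '[{"xyz":[0.005,-0.03,0.02],"rotation":[0,0,-0.1]},{"xyz":[0.015,-0.065,0.035],"rotation":[0,0,-0.2]},{"xyz":[0.025,-0.1,0.05],"rotation":[0,0,-0.3]},{"xyz":[0.035,-0.14,0.06],"rotation":[0,0,-0.4]},{"xyz":[0.045,-0.175,0.07],"rotation":[0,0,-0.5]}]' --hand 0 --newtons 40

```text
time_s: 0.52
eef_pos: [0.2256, 0.3426, 0.3016]
eef_rot: [2.933, 1.124, -0.0]
wrist_force: [1.1, -0.3, -0.4]
opening: 0.0256
```

>>> play_rows --plan '[{"xyz":[0.015,-0.035,0],"rotation":[0,0,-0.1]},{"xyz":[0.03,-0.07,0],"rotation":[0,0,-0.2]},{"xyz":[0.045,-0.105,0],"rotation":[0,0,-0.3]},{"xyz":[0.06,-0.14,0],"rotation":[0,0,-0.4]},{"xyz":[0.075,-0.175,0],"rotation":[0,0,-0.5]}]'

```text
time_s: 0.93
eef_pos: [0.3006, 0.1678, 0.3011]
eef_rot: [-3.12, -0.363, -0.0]
wrist_force: [0.9, 0.2, 0.6]
opening: -0.0001
```

>>> play_rows --plan '[{"xyz":[0.025,-0.025,0],"rotation":[0,0,-0.026]},{"xyz":[0.05,-0.05,0],"rotation":[0,0,-0.026]},{"xyz":[0.075,-0.08,0],"rotation":[0,0,-0.026]},{"xyz":[0.1,-0.11,0],"rotation":[0,0,-0.026]},{"xyz":[0.12,-0.14,0],"rotation":[0,0,-0.026]}]'

```text
time_s: 1.35
eef_pos: [0.4217, 0.0276, 0.3007]
eef_rot: [-3.124, -0.328, 0.001]
wrist_force: [0.1, 0.9, -0.5]
opening: 0.0004
```

>>> play_rows --plan '[{"xyz":[0.02,-0.032,-0.01],"rotation":[0,0,0]},{"xyz":[0.04,-0.064,-0.02],"rotation":[0,0,0]},{"xyz":[0.06,-0.096,-0.04],"rotation":[0,0,0]},{"xyz":[0.08,-0.128,-0.06],"rotation":[0,0,0]},{"xyz":[0.098,-0.158,-0.075],"rotation":[0,0,0]}]'

```text
time_s: 1.77
eef_pos: [0.5189, -0.1301, 0.2243]
eef_rot: [-3.123, -0.329, 0.002]
wrist_force: [0.4, 0.4, 0.7]
opening: -0.0001
```

>>> play_rows --plan '[{"xyz":[0.015,-0.025,-0.01],"rotation":[0,0,0]},{"xyz":[0.03,-0.05,-0.025],"rotation":[0,0,0]},{"xyz":[0.03,-0.05,-0.025],"rotation":[0,0,0]}]'

```text
time_s: 2.02
eef_pos: [0.5484, -0.1823, 0.1954]
eef_rot: [-3.123, -0.322, 0.012]
wrist_force: [-0.5, 0.6, -0.7]
opening: -0.0001
```

```bash
python3 - <<'E'
from h import *
import pickle
p=r.camera_params("wrist");im=r.grab_frame("wrist")
print(r.sense()['eef_pos'],r.sense()['eef_rot'],r.sense()['wrist_force'])
cv2.imwrite("pics/w1.png",im[:,:,::-1]);pickle.dump(p,open("w1.pkl","wb"))
E
```

```text
[ 0.54790255 -0.18018068  0.19712016] [-3.12140191 -0.32396651  0.01001631] [-0.69881482  0.07190396 -0.2818906 ]
```

View pics/w1.png

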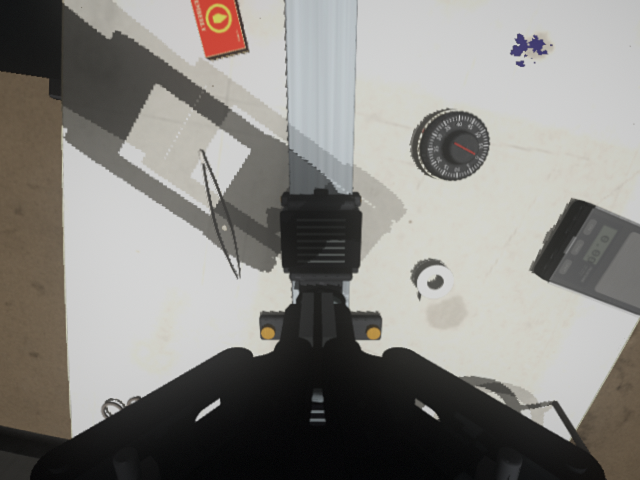

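The wrist view shows the pad ribs centred at about (321,242), the nose at (321,190) and the finger tips at (320,300). The rail runs straight up the image, so the yaw is right. I'll check the pad's position from this view.

```bash
python3 - <<'E'
from h import *
import pickle
p=pickle.load(open("w1.pkl","rb"))
for n,u,z in(("pad",(321,242),.06),("nose",(321,188),.046),("cheek+",(321,203),.066),("railL",(288,60),.038),("railR",(357,60),.038)): print(n,atz("",u,z,p))
print(tri([ray("",(321,242),p),ray("top",(402.8,238)),ray("scene",(376.25,338.9))]))
im=cv2.imread("pics/w1.png")
cv2.imwrite("pics/w1c.png",cv2.convertScaleAbs(cv2.resize(im[170:320,220:420],None,fx=4,fy=4,interpolation=cv2.INTER_CUBIC),alpha=2))
T=p['world_from_camera'];K=np.array([[p['fx'],0,p['cx']],[0,p['fy'],p['cy']],[0,0,1]])
E
```

```text
pad [ 0.55327906 -0.1954596   0.06      ]
nose [ 0.54450976 -0.15390494  0.046     ]
cheek+ [ 0.54614718 -0.16197347  0.066     ]
railL [ 0.49929666 -0.06312234  0.038     ]
railR [ 0.55132269 -0.05228319  0.038     ]
(array([ 0.55315593, -0.19468413,  0.0602834 ]), [np.float64(0.0006523600277442338), np.float64(0.0006865960566825972), np.float64(0.00015462787676122843)])
```

View pics/w1c.png

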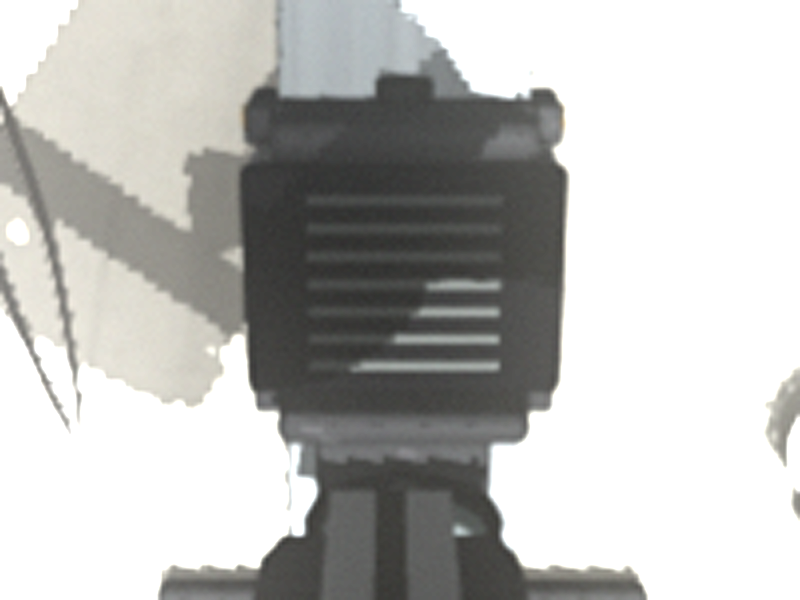

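All three views agree: the pad centre is at (0.5532,-0.1947,0.060). I'll aim 10 mm ahead of it, away from the lens, and stop at about z=0.075.

>>> play_rows --plan '[{"xyz":[0.002,-0.006,-0.03],"rotation":[0,0,0]},{"xyz":[0.002,-0.006,-0.065],"rotation":[0,0,0]},{"xyz":[0.002,-0.006,-0.095],"rotation":[0,0,0]},{"xyz":[0.002,-0.006,-0.115],"rotation":[0,0,0]},{"xyz":[0.002,-0.006,-0.125],"rotation":[0,0,0]}]'

```text
time_s: 2.48
eef_pos: [0.5484, -0.1826, 0.0729]
eef_rot: [-3.121, -0.33, 0.008]
wrist_force: [-0.3, 1.7, -0.8]
opening: 0.0001
```

>>> play_rows --plan '[{"xyz":[0,0,0],"rotation":[0,0,0]},{"xyz":[0,0,0],"rotation":[0,0,0]}]'

```text
time_s: 2.65
eef_pos: [0.551, -0.1841, 0.0773]
eef_rot: [3.124, 0.33, 0.001]
wrist_force: [-0.4, 0.3, -0.2]
opening: 0.0001
```

```bash
python3 - <<'E'
from h import *
import pickle
p=r.camera_params("wrist");im=r.grab_frame("wrist")
s=r.sense();print(s['eef_pos'],s['eef_rot'],s['wrist_force'])
cv2.imwrite("pics/w2.png",cv2.convertScaleAbs(im[:,:,::-1],alpha=1.6));pickle.dump(p,open("w2.pkl","wb"))
E
```

```text
[ 0.55182044 -0.18458125  0.07849113] [3.1226053  0.32988792 0.00477079] [-0.70961275 -0.8834445  -0.14671733]
```

View pics/w2.png

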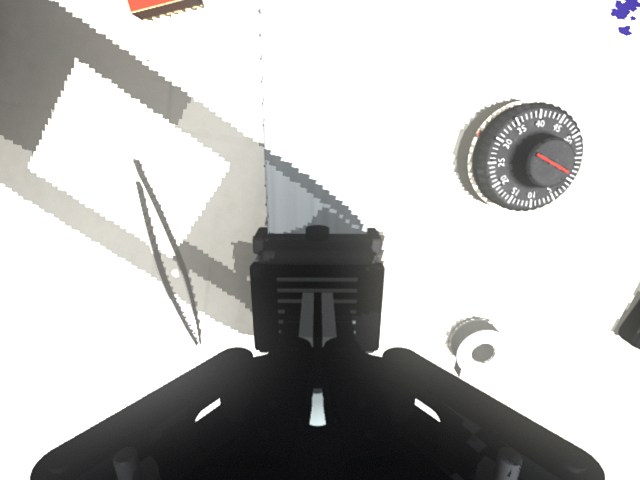

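The finger tips sit over the front half of the pad, at about (318,293) in the picture, just short of the front cheek. I'll go down slowly and watch the force.

>>> play_rows --plan '[{"xyz":[0,0,-0.003],"rotation":[0,0,0]},{"xyz":[0,0,-0.006],"rotation":[0,0,0]},{"xyz":[0,0,-0.009],"rotation":[0,0,0]},{"xyz":[0,0,-0.012],"rotation":[0,0,0]},{"xyz":[0,0,-0.014],"rotation":[0,0,0]}]'

```text
time_s: 3.12
eef_pos: [0.5507, -0.1845, 0.0621]
eef_rot: [-3.124, -0.329, -0.0]
wrist_force: [-0.5, 0.8, -0.5]
opening: 0.0002
```

>>> play_rows --plan '[{"xyz":[0,0,-0.001],"rotation":[0,0,0]},{"xyz":[0,0,-0.002],"rotation":[0,0,0]},{"xyz":[0,0,-0.003],"rotation":[0,0,0]},{"xyz":[0,0,-0.003],"rotation":[0,0,0]}]'

```text
time_s: 3.45
eef_pos: [0.5506, -0.1845, 0.0596]
eef_rot: [-3.124, -0.329, 0.0]
wrist_force: [-1.5, 0.6, 1.9]
opening: -0.0003
```

>>> play_rows --plan '[{"xyz":[0,0,-0.001],"rotation":[0,0,0]},{"xyz":[0,0,-0.002],"rotation":[0,0,0]},{"xyz":[0,0,-0.003],"rotation":[0,0,0]},{"xyz":[0,0,-0.004],"rotation":[0,0,0]},{"xyz":[0,0,-0.004],"rotation":[0,0,0]}]'

```text
time_s: 3.87
eef_pos: [0.5508, -0.1849, 0.0564]
eef_rot: [3.123, 0.329, 0.001]
wrist_force: [-2.8, 0.4, 6.8]
opening: -0.0001
```

>>> play_rows --plan '[{"xyz":[0,0,-0.001],"rotation":[0,0,0]},{"xyz":[0,0,-0.002],"rotation":[0,0,0]},{"xyz":[0,0,-0.003],"rotation":[0,0,0]},{"xyz":[0,0,-0.004],"rotation":[0,0,0]},{"xyz":[0,0,-0.004],"rotation":[0,0,0]}]'

```text
time_s: 4.28
eef_pos: [0.5512, -0.186, 0.055]
eef_rot: [3.121, 0.329, 0.003]
wrist_force: [-6.2, -0.6, 14.2]
opening: -0.0002
```

The pad has bottomed out at z=0.055 with 14 N. I'll add a little preload and start along the rail with small steps in the direction (-0.208,0.978).

>>> play_rows --plan '[{"xyz":[0,0,-0.001],"rotation":[0,0,0]},{"xyz":[0,0.001,-0.002],"rotation":[0,0,0]},{"xyz":[-0.0006,0.003,-0.002],"rotation":[0,0,0]},{"xyz":[-0.0012,0.006,-0.002],"rotation":[0,0,0]},{"xyz":[-0.002,0.01,-0.002],"rotation":[0,0,0]}]'

```text
time_s: 4.7
eef_pos: [0.5496, -0.1778, 0.0549]
eef_rot: [3.117, 0.327, 0.005]
wrist_force: [-9.8, -2.2, 19.3]
opening: 0.0001
```

>>> play_rows --plan '[{"xyz":[-0.0008,0.004,0],"rotation":[0,0,0]},{"xyz":[-0.0016,0.008,0],"rotation":[0,0,0]},{"xyz":[-0.0025,0.012,0],"rotation":[0,0,0]},{"xyz":[-0.0033,0.016,0],"rotation":[0,0,0]},{"xyz":[-0.0042,0.02,0],"rotation":[0,0,0]}]'

```text
time_s: 5.12
eef_pos: [0.5453, -0.1574, 0.0548]
eef_rot: [3.117, 0.328, 0.004]
wrist_force: [-9.3, -2.4, 20.5]
opening: 0.0001
```

```bash
python3 - <<'E'
from h import *
import pickle
p=r.camera_params("wrist");im=r.grab_frame("wrist")
s=r.sense();print(s['eef_pos'],s['eef_rot'],s['wrist_force'])
cv2.imwrite("pics/w3.png",cv2.convertScaleAbs(im[:,:,::-1],alpha=1.6));pickle.dump(p,open("w3.pkl","wb"))
E
```

```text
[ 0.54512806 -0.1564601   0.05483484] [3.11844309 0.32866758 0.00391785] [-8.40842497 -2.50292062 20.50655023]
```

View pics/w3.png

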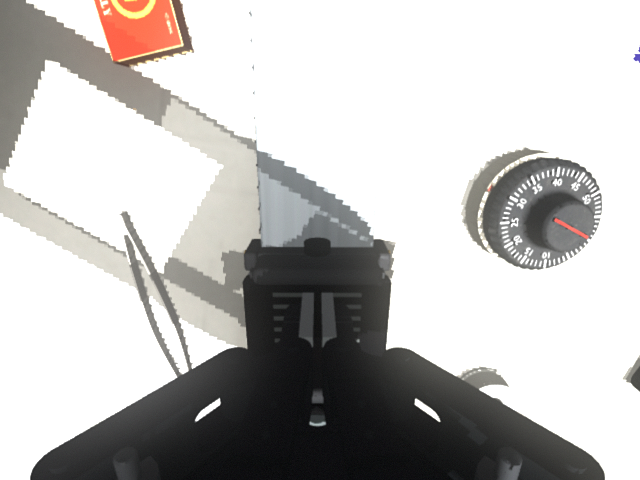

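The rider follows the finger: the nose is at (317,240) and the tips are still on the pad by the front cheek. I'll carry on along the rail.

>>> play_rows --plan '[{"xyz":[-0.001,0.005,0],"rotation":[0,0,0]},{"xyz":[-0.0023,0.011,0],"rotation":[0,0,0]},{"xyz":[-0.0036,0.017,0],"rotation":[0,0,0]},{"xyz":[-0.0049,0.023,0],"rotation":[0,0,0]},{"xyz":[-0.0062,0.029,0],"rotation":[0,0,0]}]'

```text
time_s: 5.58
eef_pos: [0.5392, -0.1282, 0.0548]
eef_rot: [3.118, 0.328, 0.005]
wrist_force: [-9.7, -3.3, 21.0]
opening: -0.0001
```

>>> play_rows --plan '[{"xyz":[-0.0013,0.006,0],"rotation":[0,0,0]},{"xyz":[-0.0026,0.012,0],"rotation":[0,0,0]},{"xyz":[-0.0038,0.018,0],"rotation":[0,0,0]},{"xyz":[-0.0051,0.024,0],"rotation":[0,0,0]},{"xyz":[-0.0064,0.03,0],"rotation":[0,0,0]}]'

```text
time_s: 6.0
eef_pos: [0.5329, -0.098, 0.0548]
eef_rot: [3.118, 0.328, 0.005]
wrist_force: [-9.8, -3.7, 22.3]
opening: -0.0004
```

>>> play_rows --plan '[{"xyz":[-0.0013,0.006,0],"rotation":[0,0,0]},{"xyz":[-0.0026,0.012,0],"rotation":[0,0,0]},{"xyz":[-0.0038,0.018,0],"rotation":[0,0,0]},{"xyz":[-0.0051,0.024,0],"rotation":[0,0,0]},{"xyz":[-0.0064,0.03,0],"rotation":[0,0,0]}]'

```text
time_s: 6.42
eef_pos: [0.5266, -0.0677, 0.0548]
eef_rot: [3.119, 0.328, 0.005]
wrist_force: [-10.6, -4.3, 21.9]
opening: 0.0002
```

```bash
python3 - <<'E'
from h import *
import pickle
p=r.camera_params("wrist");im=r.grab_frame("wrist")
s=r.sense();print(s['time_s'],s['eef_pos'],s['eef_rot'],s['wrist_force'])
cv2.imwrite("pics/w4.png",cv2.convertScaleAbs(im[:,:,::-1],alpha=1.4));pickle.dump(p,open("w4.pkl","wb"))
cv2.imwrite("pics/w4c.png",cv2.resize(cv2.convertScaleAbs(im[100:310,200:440,::-1],alpha=2),None,fx=2.8,fy=2.8,interpolation=cv2.INTER_CUBIC))
E
```

```text
6.4667 [ 0.52627321 -0.06631728  0.05481735] [3.12022128 0.32956271 0.0045013 ] [-10.12865378  -1.32314346  22.42777428]
```

View pics/w4.png

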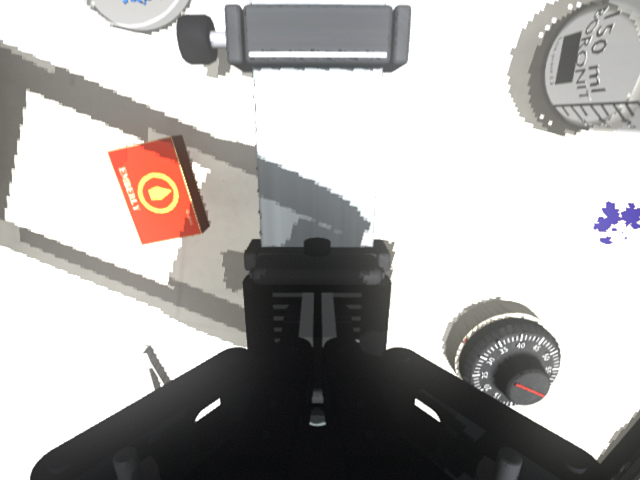

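View pics/w4c.png

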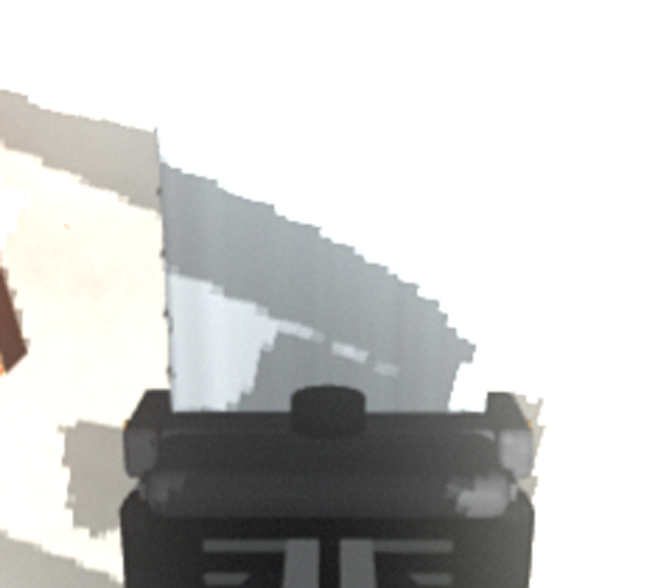

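The stop now shows in the wrist view: its top edge is at row 58, its lower edge on the rail is at row 71, and the nose front is at (318,239). I'll measure the remaining gap.

```bash
python3 - <<'E'
from h import *
import pickle
p=pickle.load(open("w4.pkl","rb"))
u=np.array([-.208,.978,0])
for n,q,z in(("nose top",(318,238.5),.052),("nose mid",(318,240),.046),("stop top edge",(318,59),.054),("stop low",(318,70.5),.038),("line",(318,54),.054)):
    P=atz("",q,z,p);print(n,P,P@u)
print(r.sense()['eef_pos']@u)
E
```

```text
nose top [ 0.51986638 -0.0354404   0.052     ] -0.14279291288937493
nose mid [ 0.52047176 -0.03812012  0.046     ] -0.14553960188453277
stop top edge [0.5052274  0.03292508 0.054     ] -0.072886569035113
stop low [0.50572282 0.03100694 0.038     ] -0.07486556047601685
line [0.50487749 0.03456087 0.054     ] -0.0712139856140809
-0.17432312974174277
```

About 70 mm remains. I'll cover 58 mm of it at the same speed and then creep.

>>> play_rows --plan '[{"xyz":[-0.0013,0.006,0],"rotation":[0,0,0]},{"xyz":[-0.0026,0.012,0],"rotation":[0,0,0]},{"xyz":[-0.0038,0.018,0],"rotation":[0,0,0]},{"xyz":[-0.0051,0.024,0],"rotation":[0,0,0]},{"xyz":[-0.0064,0.03,0],"rotation":[0,0,0]}]'

```text
time_s: 6.88
eef_pos: [0.5202, -0.0374, 0.0548]
eef_rot: [3.119, 0.328, 0.005]
wrist_force: [-9.8, -2.9, 23.4]
opening: -0.0001
```

>>> play_rows --plan '[{"xyz":[-0.0013,0.006,0],"rotation":[0,0,0]},{"xyz":[-0.0026,0.012,0],"rotation":[0,0,0]},{"xyz":[-0.0038,0.018,0],"rotation":[0,0,0]},{"xyz":[-0.0049,0.023,0],"rotation":[0,0,0]},{"xyz":[-0.0056,0.026,0],"rotation":[0,0,0]}]'

```text
time_s: 7.3
eef_pos: [0.5146, -0.0108, 0.0548]
eef_rot: [3.12, 0.329, 0.005]
wrist_force: [-10.5, -2.6, 23.6]
opening: -0.0001
```

```bash
python3 - <<'E'
from h import *
import pickle
p=r.camera_params("wrist");im=r.grab_frame("wrist")
s=r.sense();print(s['time_s'],s['eef_pos'],s['eef_rot'],s['wrist_force'],s['eef_pos']@np.array([-.208,.978,0]))
pickle.dump(p,open("w5.pkl","wb"))
cv2.imwrite("pics/w5.png",cv2.resize(cv2.convertScaleAbs(im[140:310,200:440,::-1],alpha=2),None,fx=3.3,fy=3.3,interpolation=cv2.INTER_CUBIC))
E
```

```text
7.35 [ 0.51452458 -0.01024692  0.05479882] [3.12080422 0.32985192 0.00515972] [-10.01335289  -1.59377343  24.08377516] -0.11704260321258822
```

View pics/w5.png

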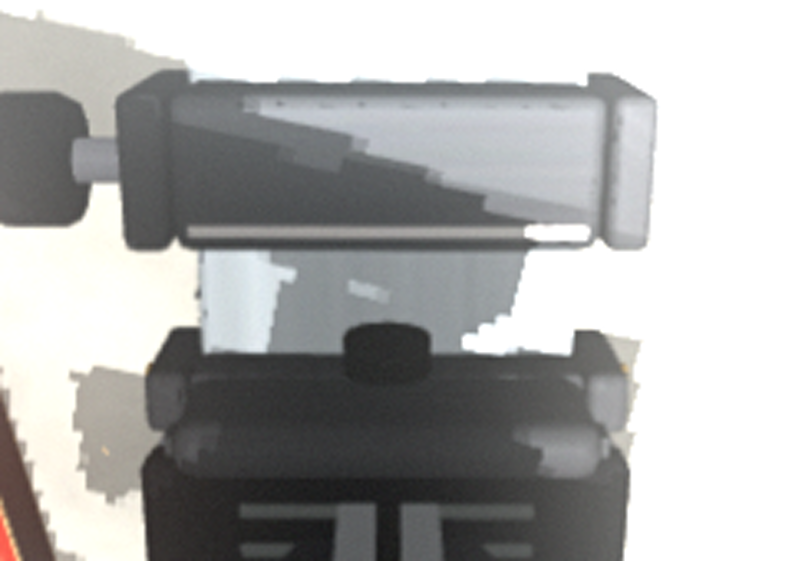

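The gap in the picture is about 9–11 mm: the stop's edge is at crop row 248 and the nose front at row 322. I'll creep now.

>>> play_rows --plan '[{"xyz":[-0.0004,0.002,0],"rotation":[0,0,0]},{"xyz":[-0.0008,0.004,0],"rotation":[0,0,0]},{"xyz":[-0.0012,0.0055,0],"rotation":[0,0,0]},{"xyz":[-0.0015,0.007,0],"rotation":[0,0,0]},{"xyz":[-0.0017,0.008,0],"rotation":[0,0,0]}]'

```text
time_s: 7.77
eef_pos: [0.513, -0.0031, 0.0548]
eef_rot: [3.12, 0.329, 0.005]
wrist_force: [-9.4, -1.8, 23.4]
opening: 0.0002
```

>>> play_rows --plan '[{"xyz":[-0.0002,0.001,0],"rotation":[0,0,0]},{"xyz":[-0.0004,0.002,0],"rotation":[0,0,0]},{"xyz":[-0.0006,0.003,0],"rotation":[0,0,0]},{"xyz":[-0.0006,0.003,0],"rotation":[0,0,0]}]'

```text
time_s: 8.1
eef_pos: [0.5124, 0.0, 0.0548]
eef_rot: [3.12, 0.329, 0.005]
wrist_force: [-10.7, -2.6, 23.6]
opening: 0.0002
```

```bash
python3 - <<'E'
from h import *
import pickle
p=r.camera_params("wrist");im=r.grab_frame("wrist")
s=r.sense();print(s['time_s'],s['eef_pos'],s['eef_rot'],s['wrist_force'],s['eef_pos']@np.array([-.208,.978,0]))
pickle.dump(p,open("w6.pkl","wb"))
cv2.imwrite("pics/w6.png",cv2.resize(cv2.convertScaleAbs(im[140:310,200:440,::-1],alpha=2),None,fx=3.3,fy=3.3,interpolation=cv2.INTER_CUBIC))
E
```

```text
8.15 [5.12384013e-01 6.08415896e-05 5.48081160e-02] [3.12048715 0.3291465  0.00517353] [-10.65051017  -2.82736588  23.79917493] -0.1065163716954887
```

View pics/w6.png

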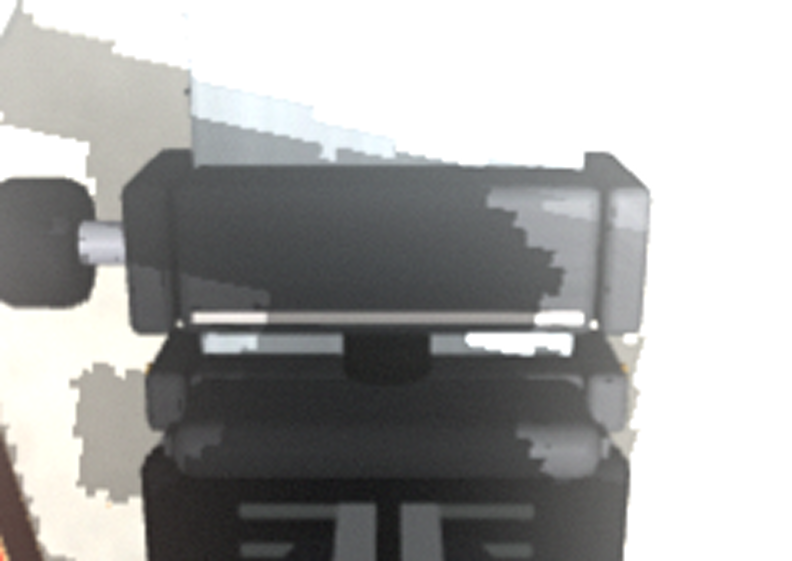

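The nose front has just passed under the stop's edge in the picture (row 330), and there's no clear contact force yet. I'll keep creeping until the force along the rail rises.

>>> play_rows --plan '[{"xyz":[-0.0002,0.001,0],"rotation":[0,0,0]},{"xyz":[-0.0004,0.002,0],"rotation":[0,0,0]},{"xyz":[-0.0006,0.003,0],"rotation":[0,0,0]},{"xyz":[-0.0006,0.003,0],"rotation":[0,0,0]}]'

```text
time_s: 8.48
eef_pos: [0.5118, 0.0025, 0.0548]
eef_rot: [3.119, 0.329, 0.005]
wrist_force: [-10.3, -3.6, 24.3]
opening: 0.0
```

>>> play_rows --plan '[{"xyz":[-0.0002,0.001,0],"rotation":[0,0,0]},{"xyz":[-0.0004,0.002,0],"rotation":[0,0,0]},{"xyz":[-0.0004,0.002,0],"rotation":[0,0,0]}]'

```text
time_s: 8.73
eef_pos: [0.5119, 0.0027, 0.0548]
eef_rot: [3.115, 0.328, 0.006]
wrist_force: [-7.9, -8.7, 22.5]
opening: 0.0001
```

```bash
python3 - <<'E'
from h import *
import pickle
p=r.camera_params("wrist");im=r.grab_frame("wrist")
s=r.sense();print(s['time_s'],s['eef_pos'],s['eef_rot'],s['wrist_force'],s['eef_pos']@np.array([-.208,.978,0]))
pickle.dump(p,open("w7.pkl","wb"))
cv2.imwrite("pics/w7.png",cv2.resize(cv2.convertScaleAbs(im[140:310,200:440,::-1],alpha=2),None,fx=3.3,fy=3.3,interpolation=cv2.INTER_CUBIC))
E
```

```text
8.7833 [0.51185427 0.00269991 0.05481021] [3.11564103 0.32817496 0.00593514] [-8.58594541 -8.63262164 22.98807829] -0.10382518082311301
```

View pics/w7.png

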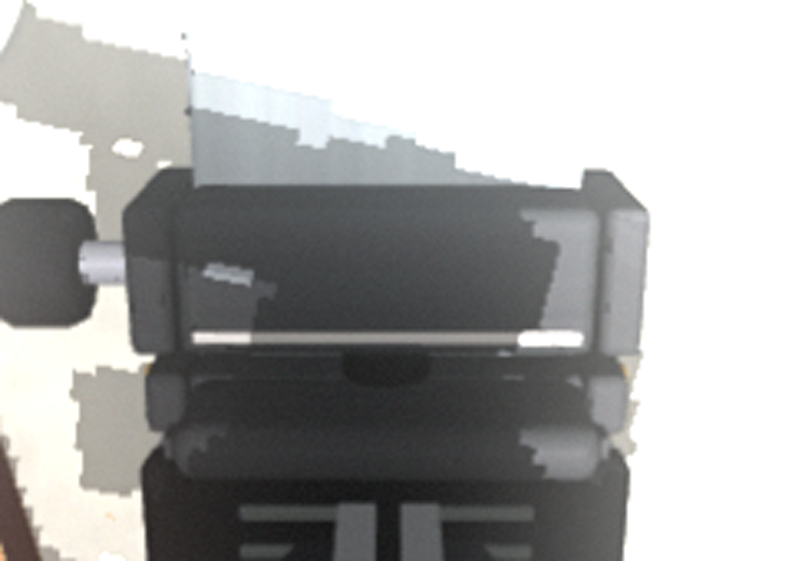

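The TCP has stopped at y=0.0027 while the force along the rail rose by about 6 N, so the nose is against the stop. The pad is still down at z=0.0548. I'll hold briefly, then lift straight up.

>>> play_rows --plan '[{"xyz":[0,0,0],"rotation":[0,0,0]},{"xyz":[0,0,0],"rotation":[0,0,0]}]'

```text
time_s: 8.95
eef_pos: [0.5119, 0.0027, 0.0548]
eef_rot: [3.116, 0.328, 0.006]
wrist_force: [-8.6, -8.4, 22.7]
opening: 0.0003
```

>>> play_rows --plan '[{"xyz":[0,0,0.003],"rotation":[0,0,0]},{"xyz":[0,0,0.006],"rotation":[0,0,0]},{"xyz":[0,0,0.01],"rotation":[0,0,0]},{"xyz":[0,0,0.016],"rotation":[0,0,0]},{"xyz":[0,0,0.025],"rotation":[0,0,0]}]'

```text
time_s: 9.37
eef_pos: [0.5094, 0.0068, 0.0736]
eef_rot: [-3.123, -0.329, 0.003]
wrist_force: [-0.8, 0.4, 0.6]
opening: 0.0002
```

>>> play_rows --plan '[{"xyz":[0,0,0.02],"rotation":[0,0,0]},{"xyz":[0,0,0.05],"rotation":[0,0,0]},{"xyz":[0,0,0.08],"rotation":[0,0,0]},{"xyz":[0,0,0.1],"rotation":[0,0,0]},{"xyz":[0,0,0.1],"rotation":[0,0,0]}]'

```text
time_s: 9.78
eef_pos: [0.5131, 0.0066, 0.1803]
eef_rot: [3.122, 0.33, 0.016]
wrist_force: [1.2, 0.2, 1.3]
opening: -0.0
```

```bash
python3 - <<'E'
from h import *
import pickle
p=r.camera_params("wrist");im=r.grab_frame("wrist")
s=r.sense();print(s['time_s'],s['eef_pos'],s['eef_rot'],s['wrist_force'])
pickle.dump(p,open("w8.pkl","wb"))
cv2.imwrite("pics/w8.png",cv2.resize(cv2.convertScaleAbs(im[130:310,200:440,::-1],alpha=2),None,fx=3.3,fy=3.3,interpolation=cv2.INTER_CUBIC))
sc=r.grab_frame("scene");cv2.imwrite("pics/scene1.png",sc[:,:,::-1])
a=cv2.resize(sc[215:335,220:380,::-1],None,fx=5,fy=5,interpolation=cv2.INTER_CUBIC)
cv2.imwrite("pics/s1c.png",cv2.convertScaleAbs(a,alpha=1.5))
E
```

```text
9.8333 [0.51184506 0.0066201  0.17746004] [3.12323641 0.32983323 0.00976202] [ 0.78088995  0.31269127 -0.97407006]
```

View pics/w8.png

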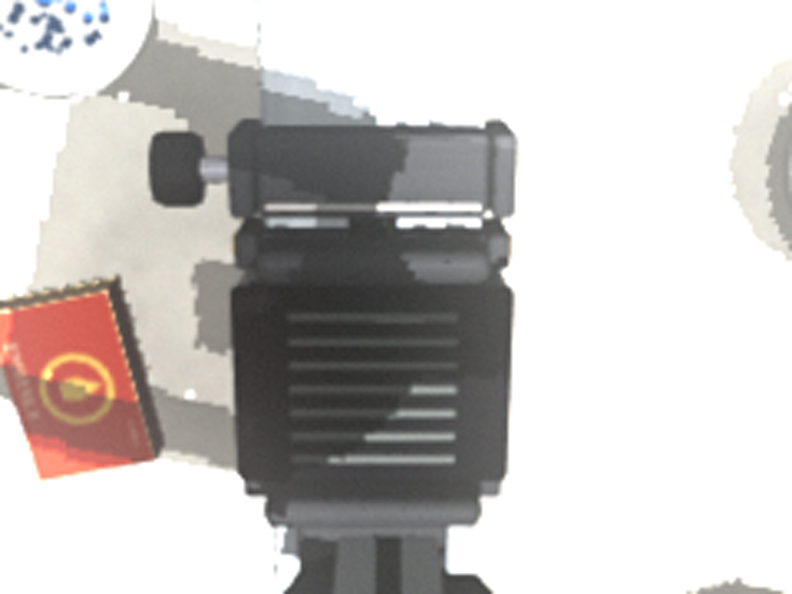

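View pics/s1c.png

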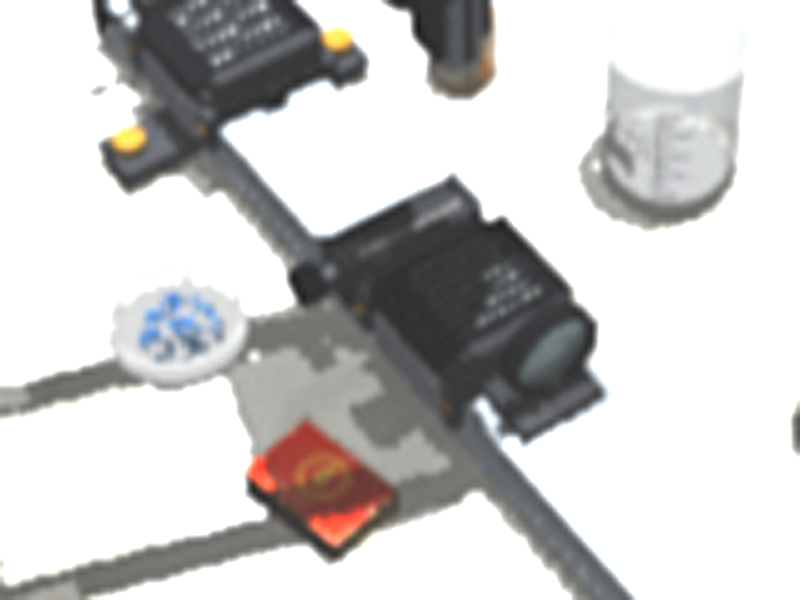

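After lifting, the wrist view shows the ribs centred at about (313,248) and the stop's line at row 193, with the nose bridging the narrow strip between saddle and stop. I'll check the gap numerically and see whether the stop moved.

```bash
python3 - <<'E'
from h import *
import pickle
p=pickle.load(open("w8.pkl","rb"));u=np.array([-.208,.978,0])
pad=atz("",(312.9,247.9),.06,p);line=atz("",(312.9,193.0),.054,p);edge=atz("",(312.9,130+216.5/3.3),.054,p)
print(pad,line,edge,"gap",edge@u-pad@u-.04)
a=cv2.imread("pics/scene0.png");b=cv2.imread("pics/scene1.png")
# shift of stop+screw region between scene pics (screw, screen)
for n,(y0,y1,x0,x1) in{"screen":(180,240,235,275),"screw/stop left":(270,290,275,300),"stop topleft corner":(249,262,284,314)}.items():
    t=a[y0:y1,x0:x1];w=b[y0-6:y1+6,x0-6:x1+6];m=cv2.matchTemplate(w,t,cv2.TM_CCOEFF_NORMED);_,v,_,l=cv2.minMaxLoc(m);print(n,v,l[0]-6,l[1]-6)
print(r.sense()['time_s'])
E
```

```text
[ 0.51387867 -0.00794169  0.06      ] [0.50513311 0.03369422 0.054     ] [0.50554928 0.03171274 0.054     ] gap 0.000514545814497995
screen 0.9994115233421326 0 0
screw/stop left 0.5052618384361267 1 -1
stop topleft corner 0.9820452332496643 0 0
9.8833
```

```bash
python3 -c "
from plant import r
print(r.sense()['eef_pos'],r.sense()['wrist_force']);print(r.hand_in())"
```

```text
[0.51057327 0.00668237 0.17499399] [-0.32901277  0.11242568 -1.70027208]
the job is handed in; nothing more can be done
None
```

The lens rider now stands with its nose against the stop collar and its brake released to bite again, and the job is handed in. Robot time was about 9.9 s; no verdict was reported.

**What I did:** I pressed the pad to its solid end with the shut finger tips (TCP at z = 0.055, about 20 N). With the pad held down, I slid the rider about 188 mm along the rail. The finger stopped advancing when the force along the rail rose by about 6 N. I held there about 0.4 s, then lifted straight up to about 0.12 m above the pad.

**Last checks:**
- **Gap:** the wrist image gives about 0.5 mm between nose and stop. It assumes the stated 40 mm from pad centre to nose, and the calibration is only good to about 2 mm. The nose tip itself is hidden under the stop's edge, so the contact force is the better evidence.
- **Stop and screen:** template matching between the first and last scene images shows no shift for the screen or the stop's top corner. The match at the stop's clamp screw was too poor to use (score 0.51, because of shadow and the rider now in view). The stop's index line measures within 1 mm of its earlier wrist-camera position.
- **Pad:** I did not measure separately that it came back up. The load is off it and the wrist force is back to noise level.
- **Bystanders and lens:** the path kept clear of them, and no contact forces showed. I did not measure their positions again.

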